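Load the drill jig under its bush bridge

ROBOT

A 7-joint arm with a two-finger parallel gripper is mounted at the origin on the work surface. World frame = base frame: x ahead of the robot, y to its left, z up, the work surface at z = 0. Lengths are in m, angles in rad, forces in N, time in s.
With the tool pointing down it reaches from about 0.4 to 0.875 m from the base axis. Payload 6.5 kg.
Tool frame: the origin (TCP) lies on the front face of the gripper's body, between the roots of the fingers; the fingertips stand ahead of it and the grasp point (between the pads) lies 54 mm ahead of it (arm.tip_extent is the z of the fingertips in the tool frame, in m); z points along the fingers, x is the direction in which the jaws open and shut, and the axes are right-handed (so a half turn about z gives the same grasp; the last joint's range is limited). The gripper opens to 85 mm and grips with 20 to 120 N. Pads are 22 mm wide; open, the fingers measure 114 mm over their backs; the gripper's body (76 mm by 85 mm) begins 54 mm behind the grasp point. The pads swing forward as they close: fully open they stand 13 mm farther back than shut.
Start: joints at [-1.282, 0.536, -0.004, 1.538, 0.003, 1.067, -0.071], TCP at [0.226, 0.61, 0.304] pointing down, gripper open.
Joint ranges: [-2.7, 2.7], [-0.37, 2.16], [-1.27, 1.26], [0.24, 2.4], [-1.31, 4.45], [0.19, 1.91], [-2.76, 2.76]. Speed limits (rad/s): [2.39, 2.39, 3.14, 3.14, 3.14, 3.14, 3.14].

INTERFACE

Orientations are given as a unit quaternion [x, y, z, w].
In Python, from cell import arm, optics, finder gives the robot as it stands. The module is installed in compiled form; this text tells all that it offers.
- The arm moves only by the tool carry_out, never from a script. Its argument "commands" is a list that holds one entry, the list of rows, each a list of 4 numbers: the shift along the tool's x, y, z in m, then the turn about the tool's z in degrees. A call has 1 to 8 rows; each row shifts and turns the commanded pose from where the row before left it, along the tool's axes as they then stand; what a row does not reach is not made up. A row lasts 1/8 s, in which the tool goes at most 62.5 mm and 10.7 degrees, less where a joint would pass 70% of its speed; a pose out of reach is approached as far as the arm can. A call with a gripper value outside its range is refused whole. "claw" is the opening, from 0 (shut) to 1 (fully open), set as the call begins (left out, the last holds). The fingers move at their own pace and stop on an object; "squeeze" is the grip in N (left out, the last holds). Time passes only in rows, so rows that do not move let the fingers close. It gives the time, the measured TCP pose, the force and the opening at its end, in the units of the state.
- arm.state(): the state, without advancing time (a new reading comes with each control period).
- optics.read_camera(name): name is "scene" or "top" or "wrist"; returns (picture, depth): 400x640x3 uint8, blue, green, red; 400x640 float32, m along the optical axis (not along the pixel's ray), 0 where there is no reading.
- optics.get_calibration(name): a dict with "fx", "fy", "cx", "cy" (pixels), "k1" (the pictures are not rectified: a ray, as slopes to the right and down, at radius r is drawn at 1 + k1 r^2 times it, then the intrinsics apply), "R" (3x3) and "t" (3): a world point X has camera coordinates R X + t; the wrist camera has in their place "mount" (4x4, takes a point from camera to tool coordinates, whose origin is the TCP and whose axes are the tool frame's). Camera axes: x right, y down, z forward; pixel columns grow to the right and rows downward; lengths in m; the calibration is good to about 2 mm. A picture is of the moment at which its call begins: read the wrist's pose just before it. get_calibration takes no time and is no camera call.
- arm.finish_job(): hands the job in, once; it reports no verdict.
Trained networks look in the newest picture that a camera, given by its name, has taken for a name from the list of things; names that differ only in an ending like _2 or _b are one class to them, and where a whole thing is asked for, a point or a joint stands for the part that bears it (a point fixed in the world has none). Each returns a list of dicts, best first, with "conf" (0 to 1); they miss things now and then, are a little off and sometimes report something else, mostly with a low value. They report only what shows in the picture. A call takes as long as a camera call. They do not tell look-alikes from the thing itself.
- finder.boxes_of(camera, label): "point" ([column, row] as shares, 0 to 1, of the picture: columns of its width, rows of its height, amid what is visible of it).
- finder.trace(camera, label): "pixels" (400x640 bool, what is visible of it) and "point" ([column, row] as shares, 0 to 1, of the picture: columns of its width, rows of its height, amid what is visible of it).
The state is a dict: "t": time; "q": joint angles; "qvel": joint speeds; "tau": joint torques, N m; "eef_pos": TCP position; "ee_rot": TCP orientation; "contact_force": force on the tool from outside, world axes, zero at the start; "ft_torque": the same for the moment, N m; "opening": opening from 0.0 (shut) to 1.0 (fully open).
Only numpy, scipy, OpenCV 4.12 (cv2) and the standard library are available. Lean on these libraries where they do the work, as an engineer would, in place of code of your own. Each camera call takes 0.05 s, during which the arm holds its last target. There are 200 camera calls.

TASK

Load the drill jig: pushing with the fingertips, slide the flat steel blank along the bench, lengthwise and squarely, in under the jig's low bridge until its front end sits fully home against the end stop, keeping it flat on the bench all the way, never tipped or lifted. Only then push the jig's keeper bolt by its knob fully across behind the blank. Nothing is to be picked up, and the other things on the bench stay where they are.

Things in the scene. Friction and masses are not known exactly. Their poses are not given: they have to be found in the camera images.
- jig: aluminium drill jig, screwed to the bench. Origin on the bench under the middle of its bridge; x is the loading direction (mouth to end stop), y to its left, z up. The blank slides on the bare bench between side rails 15 mm high (inner faces y = -28 and +28 mm, x -30 to +40 mm), which flare in the mouth to 42 mm either side at x = -55 mm. Nothing of the jig or bolt lies at x below -84 mm.
- bridge (a point): point on the bench under the middle of the low bridge (the jig's origin). Bridge: jig x -20 to +20 mm, 104 wide, underside 15 mm above the bench, top 27 mm, with two drill bushes up to 33 mm. Headroom over the blank 3 mm.
- stop (a point): middle of the foot of the end stop's face, at jig x = +40 mm, y = 0, on the bench. Cross bar 104 wide, 22 mm high, seen beyond the bridge.
- blank: the blank: plain flat steel bar 100 x 50 x 12 mm (long axis x, thickness z), 0.35 to 0.6 kg, loose on the bench before the jig's mouth, askew. Origin at the centre of its underside. Either end may lead. Fully home, its origin is at x = -10 mm in the jig's frame and its rear end sticks out of the bridge, at x = -60 mm; play between the rails 3 mm either side.
- bolt (a joint): keeper bolt, slides along the jig's -y across the mouth. 0 = open, 0.058 m = fully shut (hard stop); about 2 N; stays where left. Steel bar at jig x -76 to -64 mm, 4 to 14 mm above the bench; tip at y = +52 mm minus the joint value; shut, it is 4 mm behind a blank that is home (blocked if not home). Guide block: jig x -84 to -56, y +50 to +78 mm, 24 mm high.
- bolt_knob (a point): point on the axis of the bolt's upright round knob, 30 mm above the bench. Knob 16 mm across, 12 to 48 mm above the bench, at x = -70 mm, y = 146 mm minus the joint value in the jig's frame; the bolt bar ends 8 mm beyond it. Push it along the jig's -y.
- socket: bystander: short dark steel socket, 26 mm across, 36 tall, standing to the right of the jig. Sizes in mm; leave it where it is. Origin at its underside
- tin: bystander: small round screw-top tin, 48 mm across, 45 tall, standing near the left rear of the jig. Sizes in mm; leave it where it is. Origin at its underside
- rotor: bystander: flat brake rotor, 158 mm across, 4 thick, lying to the right. Sizes in mm; leave it where it is. Origin at its underside
- wrench: bystander: open-ended wrench, 170 long, lying to the right. Sizes in mm; leave it where it is. Origin at its underside
- driver: bystander: screwdriver with black handle, 200 long, lying to the left. Sizes in mm; leave it where it is. Origin at its underside
- bottle: bystander: clear bottle, 64 mm across, 200 tall, standing to the right. Sizes in mm; leave it where it is. Origin at its underside
- mug: bystander: white mug, 76 mm across, 80 tall, standing to the left. Sizes in mm; leave it where it is. Origin at its underside
There are look-alikes about, which are no part of the job. Leave any purple look-alike of the blank alone. What is shaped like the jig but yellow is not meant.

How it is judged:
By the outcome, as a careful person would: the job done as asked, in the order asked, and still so for the second after the job is handed in, with the robot touching nothing.
It also fails if it takes over 53 s, if anything falls off the work surface, if the arm or the gripper's body presses on something with over 40 N, if the wrist force passes 120 N, or if a joint passes its speed limit or range.

## Working session

There is one attempt and no reset: what is moved stays moved. The work goes in short steps, Python scripts to look and compute and a tool call to move; the robot and the scene stay as the last step left them, time stands still between calls to the robot, and variables do not carry over. Pictures are saved under pics/ and viewed, about 8 in all and at most 12, crops included, and the job is handed in when it is done.

Besides the shell and the picture viewer there is one more tool, called after "Call:" by a JSON object that holds its "name" and its "arguments". carry_out: Moves the arm, as the interface text tells. Its arguments: {"type":"object","properties":{"commands":{"type":"array"},"claw":{"type":"number"},"squeeze":{"type":"number"}},"required":["commands"]}

```bash
mkdir -p pics; cat > h.py <<'E'
import numpy as np, cv2
from cell import arm, optics, finder
from scipy.spatial.transform import Rotation as Ro
def cam(name):
    c=optics.get_calibration(name)
    if 'mount' in c:
        s=arm.state(); T=np.eye(4); T[:3,:3]=Ro.from_quat(s['ee_rot']).as_matrix(); T[:3,3]=s['eef_pos']
        M=T@np.array(c['mount']); R=M[:3,:3].T; t=-R@M[:3,3]
    else: R=np.array(c['R']); t=np.array(c['t'])
    return c,R,t
def rays(c,uv):
    uv=np.asarray(uv,float).reshape(-1,2)
    K=np.array([[c['fx'],0,c['cx']],[0,c['fy'],c['cy']],[0,0,1]])
    p=cv2.undistortPoints(uv.reshape(-1,1,2),K,np.array([c['k1'],0,0,0.]),).reshape(-1,2)
    return np.c_[p,np.ones(len(p))]
def onplane(C,uv,z):
    c,R,t=C; d=rays(c,uv)@R; o=-R.T@t
    return o+d*((z-o[2])/d[:,2])[:,None]
def cloud(C,uv,dep):
    c,R,t=C; return (rays(c,uv)*np.asarray(dep)[:,None]-t)@R
def proj(C,X):
    c,R,t=C; p=np.atleast_2d(X)@R.T+t; p=p[:,:2]/p[:,2:]; r2=(p**2).sum(1)[:,None]; p=p*(1+c['k1']*r2)
    return p*[c['fx'],c['fy']]+[c['cx'],c['cy']]
E
python3 - <<'E'
from h import *
for n in ['scene','top']:
    C=cam(n); im,d=optics.read_camera(n); cv2.imwrite(f'pics/{n}0.png',im); np.save(f'{n}d.npy',d)
    for l in ['jig','blank','bolt_knob','socket','tin']:
        r=finder.trace(n,l)
        for q in r[:3]:
            ys,xs=np.where(q['pixels']); dd=d[ys,xs]; k=dd>0
            P=cloud(C,np.c_[xs,ys][k],dd[k]) if k.any() else np.zeros((1,3))
            print(n,l,round(q['conf'],2),np.round(np.array(q['point'])*[640,400]),len(xs),np.round(np.median(P,0),3))
    print(n, -C[1].T@C[2])
print(arm.state(),arm.tip_extent)
E
```

```text
scene jig 0.92 [343. 235.] 1421 [0.658 0.022 0.019]
scene jig 0.55 [348. 179.] 794 [0.415 0.217 0.017]
scene blank 0.61 [251. 230.] 502 [ 0.515 -0.18   0.011]
scene blank 0.58 [300. 213.] 401 [ 0.501 -0.022  0.009]
scene blank 0.41 [445. 197.] 949 [0.683 0.35  0.048]
scene bolt_knob 0.46 [351. 207.] 139 [0.557 0.12  0.015]
scene socket 0.62 [300. 213.] 422 [ 0.502 -0.022  0.009]
scene socket 0.61 [301. 239.] 138 [ 0.64  -0.1    0.028]
scene tin 0.81 [376. 212.] 319 [0.63  0.142 0.033]
scene tin 0.15 [351. 204.] 142 [0.555 0.125 0.015]
scene [ 1.35361095 -0.51383345  0.64967209]
top jig 0.75 [307. 158.] 1302 [0.644 0.044 0.022]
top jig 0.68 [247. 242.] 1261 [0.398 0.232 0.022]
top blank 0.82 [378. 204.] 524 [ 0.508 -0.175  0.012]
top blank 0.71 [332. 209.] 524 [ 0.495 -0.017  0.012]
top bolt_knob 0.4 [224. 276.] 136 [0.292 0.301 0.014]
top socket 0.55 [357. 161.] 67 [ 0.632 -0.095  0.035]
top tin 0.69 [271. 167.] 193 [0.618 0.149 0.045]
top [0.34017806 0.00439603 1.27847676]
{'t': 0.6, 'q': array([-1.28217843,  0.53639968, -0.00437361,  1.53789884,  0.00261   ,
        1.06732556, -0.07118555]), 'qvel': array([0.00141431, 0.00101044, 0.00102723, 0.0023137 , 0.00037349,
       0.00100709, 0.00102422]), 'tau': array([-3.16351034e-04, -5.83062816e+01,  1.04728952e+00, -2.59337050e+01,
        1.24190608e-02,  1.98709189e-03,  3.63936124e-05]), 'eef_pos': array([0.22583297, 0.60949372, 0.3038908 ]), 'ee_rot': array([8.20788812e-01, 5.71231761e-01, 5.95796387e-06, 2.79593059e-05]), 'contact_force': array([0.0237547 , 0.23069757, 0.19907628]), 'ft_torque': array([-0.02059235, -0.07781444, -0.04466763]), 'opening': 1.000217025755713} 0.0726
```

```bash
python3 - <<'E'
import cv2
a=cv2.imread('pics/top0.png')[110:310,170:430]; b=cv2.imread('pics/scene0.png')[130:290,180:480]
cv2.imwrite('pics/t1.png',cv2.resize(a,None,fx=3,fy=3,interpolation=2)); cv2.imwrite('pics/s1.png',cv2.resize(b,None,fx=2.6,fy=2.6,interpolation=2))
E
```

```text
(no output)
```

View pics/t1.png

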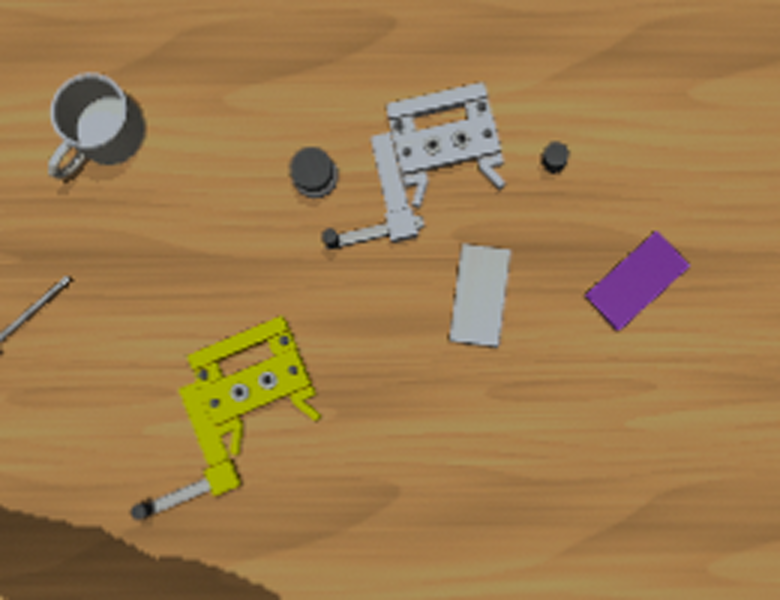

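View pics/s1.png

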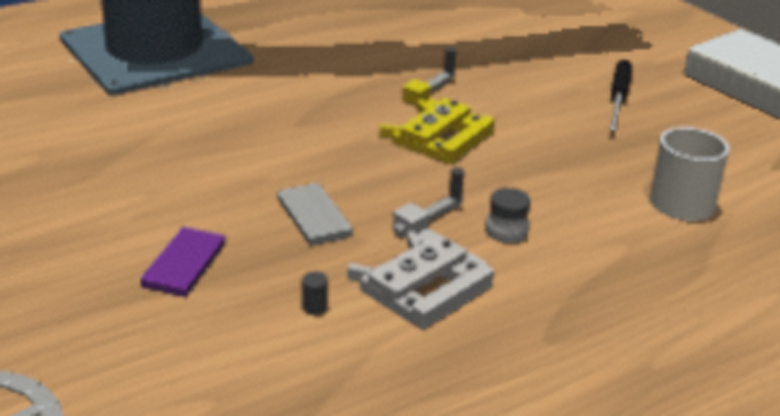

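Call:
{"name": "carry_out", "arguments": {"commands": [[[-0.037,0.038,-0.002,0],[-0.037,0.038,-0.002,0],[-0.037,0.038,-0.002,0],[-0.037,0.038,-0.002,0],[-0.037,0.038,-0.002,0],[-0.037,0.038,-0.002,0],[-0.037,0.038,-0.002,0],[-0.037,0.038,-0.002,0]]]}}

```text
t: 1.6
eef_pos: [0.4087, 0.2248, 0.3203]
ee_rot: [0.821, 0.571, 0.001, -0.0]
contact_force: [1.2, 0.2, -1.3]
opening: 1.004
```

Call:
{"name": "carry_out", "arguments": {"commands": [[[-0.037,0.038,-0.002,0],[-0.037,0.038,-0.002,0],[-0.037,0.038,-0.002,0],[-0.037,0.038,-0.002,0],[0,0,0,-8],[0,0,0,-8],[0,0,0,-8],[0,0,0,-8]]], "claw": 0.35}}

```text
t: 2.6
eef_pos: [0.4992, 0.0347, 0.3281]
ee_rot: [0.63, 0.777, 0.0, 0.0]
contact_force: [-0.4, 0.8, 0.2]
opening: 0.356
```

```bash
cat > look.py <<'E'
from h import *
import sys
s=arm.state(); C=cam('wrist'); im,d=optics.read_camera('wrist'); n=sys.argv[1]
cv2.imwrite(f'pics/{n}.png',im); np.savez(f'{n}.npz',d=d,R=C[1],t=C[2])
R=Ro.from_quat(s['ee_rot']).as_matrix()
print(s['t'],s['eef_pos'],'tool y deg',np.degrees(np.arctan2(R[1,1],R[0,1])),'tilt',R[2],s['contact_force'],s['opening'])
for l in ['blank','jig','bolt_knob']:
    for q in finder.trace('wrist',l)[:3]:
        m=(q['pixels']).astype(np.uint8); ys,xs=np.where(m); dd=d[ys,xs]; k=dd>0
        P=cloud(C,np.c_[xs,ys][k],dd[k])
        print(l,round(q['conf'],2),np.array(q['point'])*[640,400],len(xs),np.median(P,0).round(4))
        if l=='blank':
            c=max(cv2.findContours(m,0,2)[0],key=cv2.contourArea)[:,0]
            W=onplane(C,c,.012)[:,:2]; r=cv2.minAreaRect((W*1000).astype(np.float32)); print('  rect',r)
E
python3 look.py w1; python3 -c "
from h import *; print(optics.get_calibration('wrist'))"
```

```text
2.6 [0.49922465 0.03471843 0.3280538 ] tool y deg 11.932225041810137 tilt [ 1.01324935e-05  3.73506243e-04 -9.99999930e-01] [-0.44690839  0.80002116  0.21870649] 0.35565815170529896
blank 0.95 [287.424 156.   ] 3134 [ 0.4909 -0.0167  0.0114]
  rect ((493.72064208984375, -16.45095443725586), (51.7255744934082, 100.62042236328125), 82.16399383544922)
blank 0.73 [158.592 139.2  ] 3583 [ 0.5046 -0.1747  0.0112]
  rect ((505.461669921875, -174.51031494140625), (52.879886627197266, 106.17048645019531), 40.48737335205078)
jig 0.93 [319.808 254.32 ] 4485 [0.6231 0.0565 0.0158]
jig 0.9 [501.824 115.92 ] 9641 [0.393  0.2306 0.0219]
bolt_knob 0.85 [601.216  35.72 ] 1165 [0.2903 0.3087 0.015 ]
bolt_knob 0.73 [366.272 221.08 ] 674 [0.5542 0.1103 0.014 ]
{'fx': 302.26454676442347, 'fy': 302.26454676442347, 'cx': 322.56321495707493, 'cy': 201.403194474193, 'k1': 0.014419508648294985, 'mount': array([[ 9.99998903e-01, -8.28893332e-04,  1.22770855e-03,
        -7.88837711e-04],
       [ 4.30777074e-04,  9.55693700e-01,  2.94362644e-01,
        -7.49318856e-02],
       [-1.41730856e-03, -2.94361792e-01,  9.55693009e-01,
        -6.94335057e-02],
       [ 0.00000000e+00,  0.00000000e+00,  0.00000000e+00,
         1.00000000e+00]])}
```

View pics/w1.png

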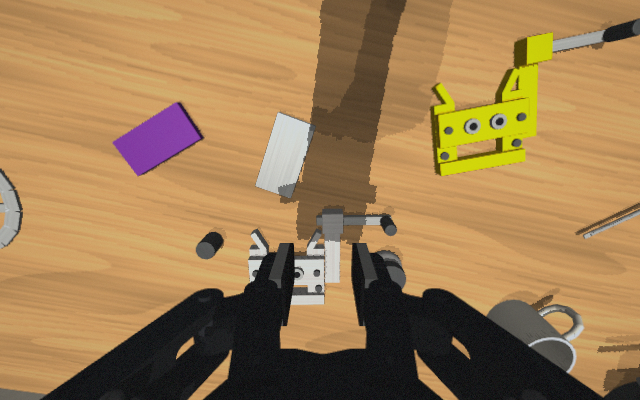

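Call:
{"name": "carry_out", "arguments": {"commands": [[[0,-0.04,0,0],[0,-0.04,0,0],[0,0,0,0]]]}}

```text
t: 3.18
eef_pos: [0.4186, 0.018, 0.3278]
ee_rot: [0.633, 0.774, -0.0, -0.001]
contact_force: [0.2, 0.1, -0.1]
opening: 0.35
```

```bash
cat >> look.py <<'E'
g=np.indices((400,640)); ys,xs=g[0].ravel(),g[1].ravel()
k=d.ravel()>0; ys,xs=ys[k],xs[k]; P=cloud(C,np.c_[xs,ys],d[ys,xs]); b=im[ys,xs].astype(int)
print('bench z',np.median(P[(abs(P[:,2])<.01)][:,2]))
q=finder.trace('wrist','jig')
for j in q[:2]:
    m=cv2.dilate(j['pixels'].astype(np.uint8),np.ones((5,5)))[ys,xs]>0
    for lo,hi in[(.0235,.0300),(.019,.0232)]:
        s_=m&(P[:,2]>lo)&(P[:,2]<hi); mm=np.zeros((400,640),np.uint8); mm[ys[s_],xs[s_]]=1
        mm=cv2.morphologyEx(mm,cv2.MORPH_CLOSE,np.ones((3,3)))
        for c in cv2.findContours(mm,0,2)[0]:
            if cv2.contourArea(c)>60:
                W=onplane(C,c[:,0],.027 if lo>.0232 else .022)[:,:2]*1000
                print(round(j['conf'],2),lo,[np.round(v,1) for v in cv2.minAreaRect(W.astype(np.float32))])
E
python3 look.py w2
```

```text
3.175 [0.41863148 0.01796784 0.32776192] tool y deg 11.504858619421917 tilt [ 5.60022015e-04 -1.28959531e-03 -9.99999012e-01] [ 0.19093119  0.09652751 -0.0501562 ] 0.35040364765949145
blank 0.78 [288.128 215.48 ] 2407 [ 0.4872 -0.0179  0.0115]
  rect ((492.240234375, -16.90114974975586), (51.03584289550781, 101.74779510498047), 81.77226257324219)
blank 0.63 [167.424 202.48 ] 2830 [ 0.504  -0.1745  0.0112]
  rect ((504.72308349609375, -174.70008850097656), (50.39175796508789, 105.66858673095703), 40.654266357421875)
blank 0.45 [ 16.32 265.8 ] 1775 [ 0.6445 -0.38    0.0028]
  rect ((640.6431884765625, -371.00238037109375), (51.095863342285156, 145.92100524902344), 84.6850814819336)
jig 0.97 [492.672 179.32 ] 8237 [0.3925 0.2304 0.0218]
jig 0.74 [317.824 312.12 ] 3374 [0.6312 0.0518 0.02  ]
bolt_knob 0.84 [586.496 111.2  ] 1035 [0.2889 0.3092 0.0155]
bench z -0.0004653147381305135
0.97 0.0235 [array([404. , 207.1]), array([ 40.7, 104.2]), np.float64(22.2)]
0.97 0.0235 [array([315.1, 238.3]), array([27.5, 27.8]), np.float64(22.9)]
0.97 0.019 [array([442.2, 223.1]), array([ 29.7, 103.8]), np.float64(22.3)]
0.97 0.019 [array([314.8, 240.4]), array([28.4, 30.5]), np.float64(21.9)]
0.74 0.0235 [array([642.7,  32.4]), array([41.4, 64.9]), np.float64(11.6)]
0.74 0.0235 [array([563.7,  61.5]), array([26.7, 26.6]), np.float64(11.4)]
0.74 0.019 [array([681.8,  39.6]), array([29.3, 66.6]), np.float64(11.4)]
0.74 0.019 [array([565.3,  61.8]), array([30.2, 26.8]), np.float64(12.5)]
```

View pics/w2.png

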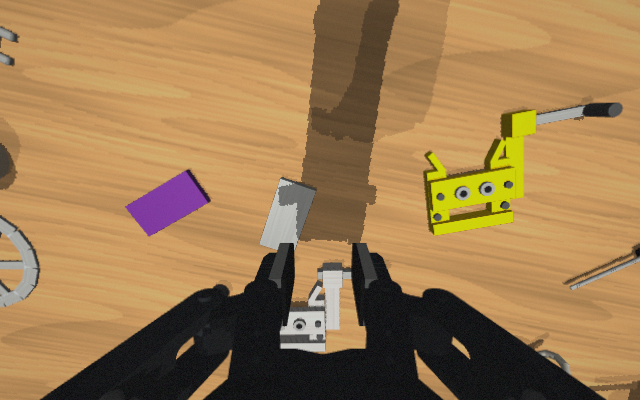

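Call:
{"name": "carry_out", "arguments": {"commands": [[[0,0.055,0,0],[0,0.055,0,0],[0,0.05,0,0],[0,0.04,0,0],[0,0,0,0]]]}}

```text
t: 4.05
eef_pos: [0.6191, 0.0602, 0.3266]
ee_rot: [0.631, 0.776, -0.0, 0.0]
contact_force: [-0.8, 1.0, -1.2]
opening: 0.349
```

```bash
python3 look.py w3
```

```text
4.05 [0.61910276 0.06017481 0.32664725] tool y deg 11.724117086923862 tilt [-4.50173478e-04  2.26071670e-04 -9.99999873e-01] [-0.7609392   0.98206494 -1.16522936] 0.349391973960437
blank 0.94 [282.176  48.88 ] 4129 [ 0.4922 -0.0159  0.0113]
  rect ((494.6394958496094, -15.7347412109375), (50.56264114379883, 100.00392150878906), 81.677978515625)
blank 0.85 [138.624  28.68 ] 4553 [ 0.5082 -0.1765  0.011 ]
  rect ((507.43035888671875, -173.92822265625), (54.454036712646484, 103.701171875), 39.888057708740234)
jig 0.72 [493.12  26.32] 6003 [0.4237 0.2107 0.022 ]
jig 0.65 [306.688 180.4  ] 7368 [0.6401 0.0434 0.0216]
bolt_knob 0.81 [372.48 126.4 ] 657 [0.5559 0.1103 0.014 ]
bolt_knob 0.59 [281.984  50.2  ] 4201 [ 0.4922 -0.016   0.0113]
bench z -0.0005019006905116218
0.72 0.0235 [array([408.4, 209.2]), array([ 33.3, 104.4]), np.float64(22.2)]
0.72 0.019 [array([444.4, 224.6]), array([ 28.1, 104.1]), np.float64(24.1)]
0.65 0.0235 [array([648.5,  14.1]), array([ 40.2, 102.5]), np.float64(11.7)]
0.65 0.0235 [array([566. ,  61.5]), array([26.6, 26.4]), np.float64(11.7)]
0.65 0.019 [array([689.9,  23.7]), array([ 25.2, 103.2]), np.float64(11.7)]
0.65 0.019 [array([566.3,  61.8]), array([26.9, 26.8]), np.float64(11.7)]
```

View pics/w3.png

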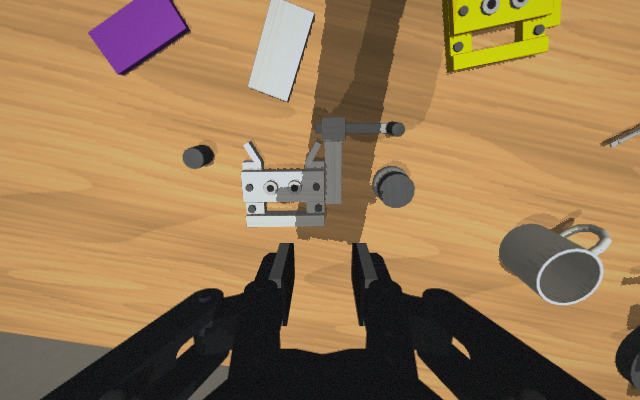

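```bash
python3 -c "
from h import *; s=arm.state(); print(s['q'],arm.tip_extent,s['opening'])"
```

```text
[-0.31657554  0.46290349  0.20668115  1.61090772 -0.10411472  1.07901196
  1.69231661] 0.0726 0.34603218943650904
```

Call:
{"name": "carry_out", "arguments": {"commands": [[[0,0,0,10],[0,0,0,10],[0,0,0,10],[0,0,0,10],[0,0,0,10],[0,0,0,10],[0,0,0,10],[0,0,0,10]]]}}

```text
t: 5.3
eef_pos: [0.6161, 0.0589, 0.3283]
ee_rot: [0.983, 0.185, 0.0, -0.0]
contact_force: [-0.0, -0.1, -0.7]
opening: 0.347
```

Call:
{"name": "carry_out", "arguments": {"commands": [[[0,0,0,10],[0,0,0,10],[0,0,0,10],[0,0,0,10],[0,0,0,10],[0,0,0,10],[0,0,0,10],[0,0,0,10]]]}}

```text
t: 6.3
eef_pos: [0.6161, 0.059, 0.3283]
ee_rot: [0.872, -0.49, -0.0, -0.001]
contact_force: [0.2, 0.0, 0.5]
opening: 0.349
```

Call:
{"name": "carry_out", "arguments": {"commands": [[[0,0,0,10],[0,0,0,10],[0,0,0,10],[0,0,0,10],[0.024,0.047,0.03,0],[0.023,0.047,0.03,0],[0.023,0.047,0.03,0],[0.023,0.047,0.03,0]]]}}

```text
t: 7.3
eef_pos: [0.4149, -0.0059, 0.2073]
ee_rot: [-0.654, 0.757, 0.0, 0.001]
contact_force: [0.9, -0.2, -0.4]
opening: 0.35
```

```bash
python3 look.py w4; python3 -c "
from h import *; s=arm.state(); print(s['q'])"
```

```text
7.3 [ 0.41494558 -0.00590852  0.2073425 ] tool y deg 171.67705526328754 tilt [-1.28871579e-03 -3.06101802e-04 -9.99999123e-01] [ 0.88323416 -0.18852517 -0.4159991 ] 0.3497726754082319
blank 0.75 [323.776  99.92 ] 7451 [ 0.4981 -0.0173  0.0115]
  rect ((493.9314880371094, -16.947193145751953), (49.47660827636719, 99.04924011230469), 81.79258728027344)
blank 0.61 [515.52  53.12] 8803 [ 0.5073 -0.1751  0.0111]
  rect ((507.0628662109375, -174.28912353515625), (52.914283752441406, 102.53041076660156), 40.503665924072266)
jig 0.97 [ 90.432 242.08 ] 15121 [0.4059 0.2242 0.0216]
jig 0.64 [179.008  37.92 ] 4664 [0.5564 0.0837 0.0224]
bolt_knob 0.86 [ 36.928 357.68 ] 1308 [0.2896 0.31   0.0222]
bolt_knob 0.78 [143.296  44.52 ] 2812 [0.554  0.1175 0.0142]
bench z -0.0005747706132886407
0.97 0.0235 [array([286.1, 312.4]), array([15.7, 14.4]), np.float64(25.7)]
0.97 0.0235 [array([318. , 236.9]), array([27.2, 27.4]), np.float64(22.2)]
0.97 0.0235 [array([404.5, 206.9]), array([ 40.6, 106.6]), np.float64(22.1)]
0.97 0.019 [array([287.4, 311.2]), array([16.8, 13.4]), np.float64(32.3)]
0.97 0.019 [array([315.9, 240.1]), array([28.6, 32.3]), np.float64(20.8)]
0.97 0.019 [array([424. , 159.9]), array([39.3,  4.7]), np.float64(21.2)]
0.97 0.019 [array([449.8, 178.1]), array([9.9, 6.9]), np.float64(88.2)]
0.97 0.019 [array([448.4, 225.4]), array([ 16.4, 104.6]), np.float64(22.0)]
0.64 0.0235 [array([548.2, 127.8]), array([ 9.9, 16.4]), np.float64(59.3)]
0.64 0.0235 [array([564.8,  60.3]), array([27. , 27.2]), np.float64(10.5)]
0.64 0.019 [array([565.9,  61.3]), array([29.8, 29. ]), np.float64(10.4)]
[-0.91193387  0.49117327  1.026124    2.24220975 -0.64593486  0.73724281
 -1.150924  ]
```

Call:
{"name": "carry_out", "arguments": {"commands": [[[0,0,0.04,0],[0,0,0.04,0],[0,0,0.04,0],[0,0,0.003,0],[0,0,0,0]]]}}

```text
t: 8.18
eef_pos: [0.4186, -0.0059, 0.0859]
ee_rot: [-0.654, 0.757, -0.001, 0.001]
contact_force: [-0.3, 0.1, 0.5]
opening: 0.353
```

```bash
python3 look.py w5 | head -3; python3 -c "
from h import *; s=arm.state(); print(s['q'])"
```

```text
8.175 [ 0.41864597 -0.00585939  0.08586706] tool y deg 171.6755921775833 tilt [-3.78379200e-04 -1.96946255e-03 -9.99997989e-01] [-0.26155735  0.06853387  0.46071507] 0.35268476135347
blank 0.96 [326.912 102.92 ] 23112 [ 0.4967 -0.0172  0.0114]
  rect ((489.9571228027344, -16.394817352294922), (49.77482604980469, 91.42821502685547), 81.92417907714844)
[-0.61742662  0.69463727  0.64856902  2.27319037 -0.98807231  0.48160205
 -0.8751566 ]
```

View pics/w5.png

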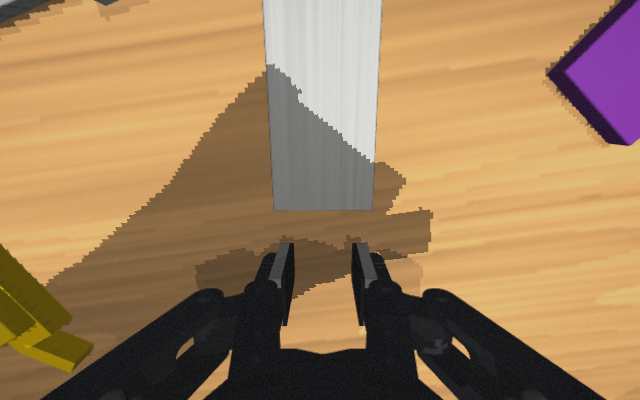

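```bash
python3 - <<'E'
from h import *
d=np.load('w5.npz')['d']; C=cam('wrist')
ys,xs=np.mgrid[238:330:6,270:380:1]; ys,xs=ys.ravel(),xs.ravel(); k=d[ys,xs]>0
P=cloud(C,np.c_[xs,ys][k],d[ys,xs][k]); s=arm.state(); R=Ro.from_quat(s['ee_rot']).as_matrix()
L=(P-s['eef_pos'])@R; f=(P[:,2]>.006); 
for r in range(238,330,6):
    m=f&(ys[k]==r)
    if m.any(): print(r,L[m][:,0].min().round(3),L[m][:,0].max().round(3),'y',np.median(L[m],0)[1].round(3),'z max',L[m][:,2].max().round(4))
E
```

```text
244 -0.021 0.022 y -0.011 z max 0.071
250 -0.021 0.022 y -0.011 z max 0.0705
256 -0.025 0.028 y -0.011 z max 0.0687
262 -0.024 0.027 y -0.011 z max 0.068
268 -0.023 0.025 y -0.011 z max 0.0719
274 -0.021 0.025 y -0.011 z max 0.071
280 -0.019 0.022 y -0.011 z max 0.0661
286 -0.019 0.021 y -0.008 z max 0.0648
292 -0.018 0.021 y -0.007 z max 0.0596
298 -0.018 0.02 y -0.005 z max 0.0546
304 -0.017 0.019 y -0.005 z max 0.0497
310 -0.016 0.019 y -0.007 z max 0.0454
316 -0.016 0.017 y -0.017 z max 0.042
322 -0.016 0.017 y -0.017 z max 0.0376
328 -0.016 0.017 y -0.017 z max 0.0293
```

Call:
{"name": "carry_out", "arguments": {"commands": [[[0,0,0.008,0],[0,-0.006,0,0],[0,-0.004,0,0],[0,-0.003,0,0],[0,-0.003,0,0],[0,-0.003,0,0],[0,0,0,0]]]}}

```text
t: 9.3
eef_pos: [0.4355, -0.0084, 0.0768]
ee_rot: [-0.654, 0.757, 0.0, -0.0]
contact_force: [-2.3, 0.2, 1.1]
opening: 0.35
```

```bash
cat > rear.py <<'E'
# blank pose in jig frame and relative to the tool
from h import *
import sys
s=arm.state(); C=cam('wrist'); im,d=optics.read_camera('wrist'); cv2.imwrite(f'pics/{sys.argv[1]}.png',im)
q=finder.trace('wrist','blank'); R=Ro.from_quat(s['ee_rot']).as_matrix()
J=np.array([648.5,14.1]); th=np.radians(11.7); B=np.array([[np.cos(th),np.sin(th)],[-np.sin(th),np.cos(th)]])
tcp=B@(s['eef_pos'][:2]*1000-J); fw=B@(-R[:2,1]); print('t',s['t'],'tcp jig',tcp.round(1),'z',s['eef_pos'][2],'fwd deg',np.degrees(np.arctan2(fw[1],fw[0])).round(2),'F',s['contact_force'].round(1))
for x in q[:2]:
    m=x['pixels'].astype(np.uint8); c=max(cv2.findContours(m,0,1)[0],key=cv2.contourArea)[:,0]
    k=(c[:,0]>2)&(c[:,0]<637)&(c[:,1]>2)
    W=(onplane(C,c[k],.012)[:,:2]*1000-J)@B.T
    T=(W-tcp)@np.array([[fw[0],-fw[1]],[fw[1],fw[0]]]) # forward,left rel. tool
    print('conf',round(x['conf'],2),'rear fwd',np.percentile(T[:,0],2).round(1))
    for lo in range(15,110,12):
        g=T[(T[:,0]>lo)&(T[:,0]<lo+12)]
        if len(g)>3:
            l=g[g[:,1]>np.median(T[:,1])]; r=g[g[:,1]<=np.median(T[:,1])]
            if len(l) and len(r): print('  fwd',lo+6,'left',np.median(l[:,1]).round(1),'right',np.median(r[:,1]).round(1))
    rr=cv2.minAreaRect(W.astype(np.float32)); print('  rect jig',[np.round(v,1) for v in rr])
E
python3 rear.py r1
```

```text
t 9.3 tcp jig [-213.1   21.1] z 0.07675846375107273 fwd deg -20.02 F [-2.3  0.2  1.1]
conf 0.85 rear fwd 11.3
  fwd 21 left 24.2 right -24.8
  fwd 33 left 24.3 right -24.7
  fwd 45 left 24.1 right -24.9
  fwd 57 left 24.1 right -24.4
  fwd 69 left 24.1 right -24.8
  fwd 81 left 24.1 right -24.8
  fwd 93 left 24.0 right -24.8
  fwd 105 left 17.9 right -18.3
  rect jig [array([-156.1,    0. ]), array([50.1, 99.1]), np.float64(70.0)]
conf 0.6 rear fwd 42.1
  fwd 57 left -111.1 right -118.2
  fwd 93 left -111.1 right -116.1
  rect jig [array([-189.7, -111.3]), array([32.5, 63.7]), np.float64(87.1)]
```

Call:
{"name": "carry_out", "arguments": {"commands": [[[0.0032,-0.0031,0,-3],[0.0032,-0.0031,0,-3],[0.0032,-0.0031,0,-3],[0.0032,-0.0031,0,-3],[0.0032,-0.0031,0,-3],[0.0032,-0.0031,0,-3],[0.0032,-0.0031,0,-3],[0.0032,-0.0031,0,-3]]]}}

```text
t: 10.4
eef_pos: [0.4617, -0.0334, 0.0769]
ee_rot: [0.797, -0.604, 0.0, 0.0]
contact_force: [-1.5, 0.1, -1.4]
opening: 0.35
```

```bash
python3 rear.py r2
```

```text
t 10.4 tcp jig [-192.5   -8.6] z 0.07687619505466564 fwd deg 4.04 F [-1.5  0.1 -1.4]
conf 0.81 rear fwd 12.1
  fwd 21 left 24.0 right -24.9
  fwd 33 left 23.8 right -24.8
  fwd 45 left 23.9 right -24.9
  fwd 57 left 24.0 right -24.9
  fwd 69 left 23.9 right -24.8
  fwd 81 left 24.0 right -24.8
  fwd 93 left 23.8 right -24.9
  fwd 105 left 17.8 right -18.5
  rect jig [array([-131.5,   -4.8]), array([98.2, 49.4]), np.float64(4.0)]
conf 0.69 rear fwd -36.5
  fwd 21 left -107.0 right -119.3
  rect jig [array([-184.9, -135.3]), array([57.1, 61.2]), np.float64(28.7)]
```

Call:
{"name": "carry_out", "arguments": {"commands": [[[0,-0.0065,0,0],[0,-0.0065,0,0],[0,-0.0065,0,0],[0,-0.0065,0,0],[0,-0.0065,0,0],[0,-0.0065,0,0],[-0.0021,-0.0021,0,2],[-0.0021,-0.0021,0,2]]]}}

```text
t: 11.5
eef_pos: [0.5023, -0.0171, 0.0769]
ee_rot: [0.775, -0.632, 0.0, -0.0]
contact_force: [-1.9, -1.2, 1.2]
opening: 0.348
```

```bash
python3 rear.py r3
```

```text
t 11.5 tcp jig [-149.4   -0.9] z 0.07692474687663196 fwd deg -0.16 F [-1.9 -1.2  1.2]
conf 0.94 rear fwd -65.0
  rect jig [array([-181.7, -137.4]), array([61.1, 65.6]), np.float64(28.6)]
conf 0.75 rear fwd 11.6
  fwd 21 left 23.7 right -24.9
  fwd 33 left 23.8 right -24.8
  fwd 45 left 24.1 right -24.6
  fwd 57 left 24.2 right -24.7
  fwd 69 left 24.1 right -24.6
  fwd 81 left 24.3 right -24.7
  fwd 93 left 24.3 right -24.2
  fwd 105 left 17.9 right -18.3
  rect jig [array([-88.3,  -1.4]), array([98.9, 49.7]), np.float64(0.2)]
```

View pics/r3.png

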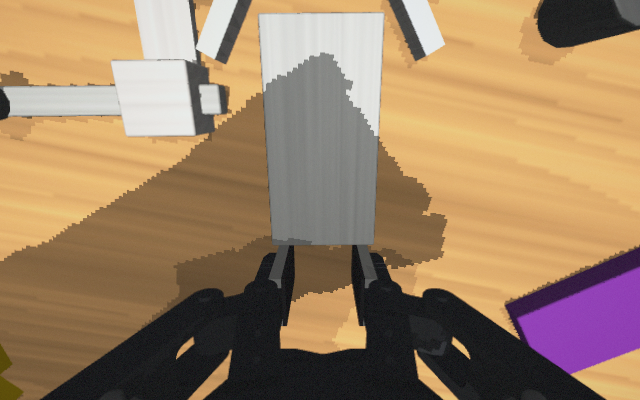

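```bash
python3 - <<'E'
from h import *
C=cam('wrist'); th=np.radians(11.7); c,s=np.cos(th),np.sin(th)
def w(p): p=np.array(p)/1000; return [.6485+c*p[0]-s*p[1],.0141+s*p[0]+c*p[1],p[2]]
for p in [(-55,42,0),(-55,-42,0),(-55,42,15),(-55,-42,15),(-84,50,24),(-84,78,24),(-84,50,0),(-76,52,14),(-64,52,14)]:print(p,proj(C,w(p)).round(1))
im=cv2.imread('pics/r3.png')[0:150,100:460]
cv2.imwrite('pics/r3z.png',cv2.resize(im,None,fx=2.2,fy=2.2,interpolation=cv2.INTER_NEAREST))
E
```

```text
(-55, 42, 0) [[224.6  63.1]]
(-55, -42, 0) [[414.5  62.7]]
(-55, 42, 15) [[212.8  57.5]]
(-55, -42, 15) [[425.5  57.2]]
(-84, 50, 24) [[192.8 134.5]]
(-84, 78, 24) [[121.3 134.3]]
(-84, 50, 0) [[213.8 130.4]]
(-76, 52, 14) [[195.3 113. ]]
(-64, 52, 14) [[191.5  82.2]]
```

View pics/r3z.png

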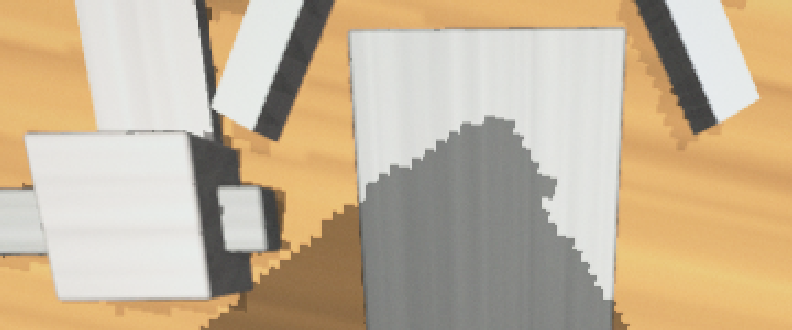

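Call:
{"name": "carry_out", "arguments": {"commands": [[[0,-0.007,0,0],[0,-0.007,0,0],[0,-0.007,0,0],[0,-0.007,0,0],[0,-0.006,0,0],[0,-0.006,0,0],[0,-0.005,0,0],[0,-0.005,0,0]]]}}

```text
t: 12.6
eef_pos: [0.5513, -0.0071, 0.0769]
ee_rot: [0.775, -0.632, -0.0, 0.0]
contact_force: [-2.2, -0.2, -0.4]
opening: 0.35
```

```bash
python3 rear.py r4
```

```text
t 12.6 tcp jig [-99.5  -1.1] z 0.07687005255182541 fwd deg -0.02 F [-2.2 -0.2 -0.4]
conf 0.85 rear fwd 12.1
  fwd 21 left 23.8 right -24.5
  fwd 33 left 23.8 right -24.8
  fwd 45 left 23.6 right -24.9
  fwd 57 left 23.5 right -24.7
  fwd 69 left 23.3 right -24.8
  fwd 81 left 12.9 right -15.3
  rect jig [array([-53.6,  -1.6]), array([49.3, 67.5]), np.float64(89.9)]
conf 0.83 rear fwd -83.4
  rect jig [array([-161.9, -148.9]), array([56.2, 46.2]), np.float64(15.9)]
```

Going straight with no rail contact; 28 mm remain.

Call:
{"name": "carry_out", "arguments": {"commands": [[[0,-0.006,0,0],[0,-0.006,0,0],[0,-0.005,0,0],[0,-0.004,0,0],[0,-0.003,0,0],[0,-0.001,0,0],[0,0,0,0]]]}}

```text
t: 13.58
eef_pos: [0.5758, -0.0021, 0.0769]
ee_rot: [0.775, -0.632, 0.0, -0.0]
contact_force: [-1.9, 0.2, 1.0]
opening: 0.351
```

Call:
{"name": "carry_out", "arguments": {"commands": [[[0,-0.0015,0,0],[0,-0.0015,0,0],[0,0,0,0]]]}}

```text
t: 13.95
eef_pos: [0.5788, -0.0014, 0.0769]
ee_rot: [0.775, -0.631, 0.0, -0.0]
contact_force: [-2.5, -0.0, 1.3]
opening: 0.351
```

Call:
{"name": "carry_out", "arguments": {"commands": [[[0,-0.001,0,0],[0,0,0,0]]]}}

```text
t: 14.2
eef_pos: [0.579, -0.0015, 0.0768]
ee_rot: [0.775, -0.632, -0.0, 0.0]
contact_force: [-4.7, -0.3, 4.1]
opening: 0.351
```

Call:
{"name": "carry_out", "arguments": {"commands": [[[0,-0.001,0,0],[0,0,0,0]]]}}

```text
t: 14.45
eef_pos: [0.5791, -0.0015, 0.0767]
ee_rot: [0.775, -0.632, -0.001, 0.001]
contact_force: [-7.4, -1.1, 5.2]
opening: 0.35
```

Call:
{"name": "carry_out", "arguments": {"commands": [[[0,-0.0015,0,0],[0,0,0,0]]]}}

```text
t: 14.7
eef_pos: [0.5794, -0.0015, 0.0765]
ee_rot: [0.775, -0.632, -0.002, 0.002]
contact_force: [-9.8, -1.5, 7.5]
opening: 0.348
```

```bash
python3 rear.py r5
```

```text
t 14.7 tcp jig [-70.8  -1.2] z 0.0764952913376067 fwd deg -0.06 F [-9.8 -1.5  7.5]
conf 0.91 rear fwd -83.6
  rect jig [array([-143.1, -159.3]), array([32., 31.]), np.float64(16.1)]
conf 0.77 rear fwd 11.5
  fwd 21 left 24.0 right -24.6
  fwd 33 left 24.1 right -24.6
  fwd 45 left 15.9 right -16.4
  rect jig [array([-41.1,  -1.5]), array([49.4, 36.4]), np.float64(90.0)]
```

View pics/r5.png

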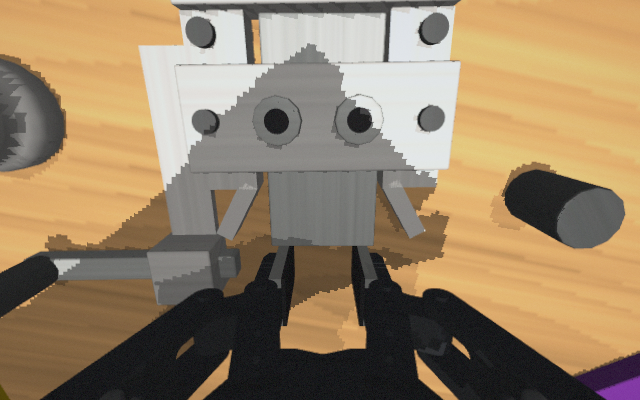

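Call:
{"name": "carry_out", "arguments": {"commands": [[[0,0.008,0,0],[0,0.012,0,0],[0,0.012,0,0],[0,0,-0.03,0],[0,0,-0.035,0],[0,0,0,0]]]}}

```text
t: 15.55
eef_pos: [0.5518, -0.0075, 0.1441]
ee_rot: [0.775, -0.632, 0.002, -0.002]
contact_force: [0.0, -0.1, -0.1]
opening: 0.347
```

Call:
{"name": "carry_out", "arguments": {"commands": [[[-0.045,0,0,0],[-0.045,0,0,0],[-0.045,0,0,0],[-0.045,0,0,0],[-0.005,0,0,0],[0,0,0,0]]], "claw": 0}}

```text
t: 16.3
eef_pos: [0.5128, 0.1735, 0.1415]
ee_rot: [0.776, -0.631, 0.0, 0.0]
contact_force: [-0.5, -0.8, 0.6]
opening: 0.003
```

```bash
python3 rear.py r6; python3 - <<'E'
from h import *
s=arm.state();C=cam('wrist');im,d=optics.read_camera('wrist')
th=np.radians(11.7); B=np.array([[np.cos(th),np.sin(th)],[-np.sin(th),np.cos(th)]])
print(s['q'],s['opening'])
ys,xs=np.where(d>0);P=cloud(C,np.c_[xs,ys],d[ys,xs]);J=(P[:,:2]*1000-[648.5,14.1])@B.T
k=(P[:,2]>.04)&(P[:,2]<.056)&(J[:,0]>-95)&(J[:,0]<-45)&(J[:,1]<170)
print('knob top',k.sum(),J[k].min(0),J[k].max(0),J[k].mean(0))
R=Ro.from_quat(s['ee_rot']).as_matrix();L=(P-s['eef_pos'])@R
f=(L[:,2]>.055)&(L[:,2]<.08)&(abs(L[:,0])<.03)&(abs(L[:,1])<.02)
print('tips',f.sum(),L[f].min(0),L[f].max(0))
E
```

```text
t 16.3 tcp jig [-100.6  183.6] z 0.14145018039736237 fwd deg 0.0 F [-0.5 -0.8  0.6]
conf 0.78 rear fwd 40.2
  fwd 45 left -155.6 right -186.5
  fwd 81 left -160.3 right -180.3
  rect jig [array([-40.,   6.]), array([54.1, 40.8]), np.float64(89.8)]
[-0.96196476  0.73468068  0.75806457  1.96406741 -0.74450877  0.74627239
 -1.12390856] -0.00032605612602810415
knob top 654 [-79.46306983 127.72653184] [-63.79745358 143.37249771] [-70.82178946 136.23878014]
tips 655 [-0.01305568 -0.01169944  0.0550102 ] [ 0.01412078 -0.00625038  0.06969856]
```

View pics/r6.png

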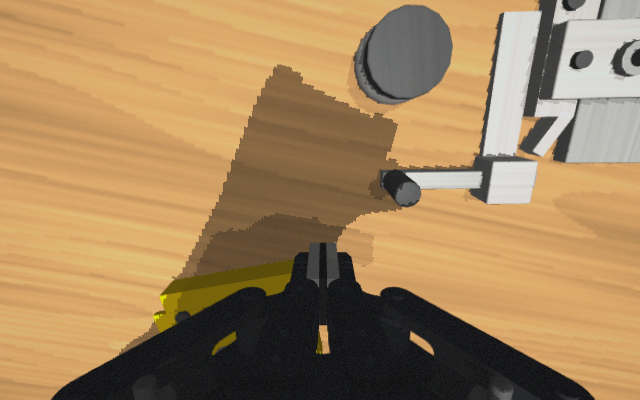

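Call:
{"name": "carry_out", "arguments": {"commands": [[[0,-0.03,0,0],[0,0,0.025,0],[0,0,0.021,0],[0.012,0,0,0],[0.012,0,0,0],[0.007,0,0,0],[0.007,0,0,0],[0,0,0,0]]]}}

```text
t: 17.45
eef_pos: [0.5506, 0.142, 0.0963]
ee_rot: [0.775, -0.632, 0.0, -0.0]
contact_force: [0.3, 0.5, -0.2]
opening: 0.002
```

Call:
{"name": "carry_out", "arguments": {"commands": [[[0.006,0,0,0],[0.006,0,0,0],[0.005,0,0,0],[0.005,0,0,0],[0.004,0,0,0],[0,0,0,0]]]}}

```text
t: 18.2
eef_pos: [0.5554, 0.1165, 0.0959]
ee_rot: [0.775, -0.632, 0.0, 0.0]
contact_force: [0.4, 0.3, -0.4]
opening: 0.003
```

```bash
python3 rear.py r7|head -1
```

```text
t 18.2 tcp jig [-70.4 119.2] z 0.09586894903767729 fwd deg -0.07 F [ 0.4  0.3 -0.4]
```

View pics/r7.png

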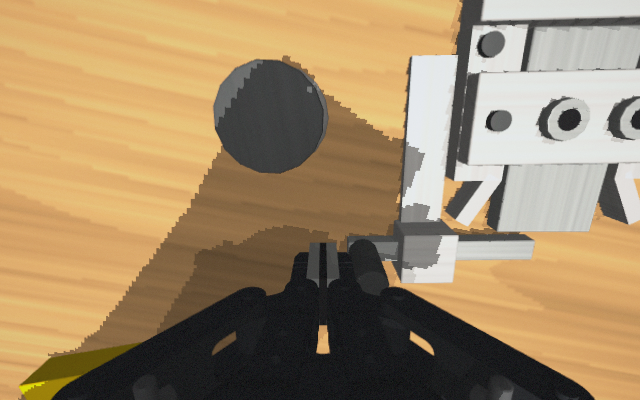

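Call:
{"name": "carry_out", "arguments": {"commands": [[[0.004,0,0,0],[0.004,0,0,0],[0.003,0,0,0],[0.002,0,0,0],[0,0,0,0]]]}}

```text
t: 18.92
eef_pos: [0.5575, 0.1065, 0.0957]
ee_rot: [0.776, -0.631, -0.002, -0.001]
contact_force: [-2.4, 6.0, 0.1]
opening: -0.001
```

Call:
{"name": "carry_out", "arguments": {"commands": [[[0.0015,0,0,0],[0,0,0,0]]]}}

```text
t: 19.18
eef_pos: [0.5576, 0.1063, 0.0957]
ee_rot: [0.776, -0.631, -0.003, -0.001]
contact_force: [-2.9, 8.4, 1.4]
opening: -0.004
```

Call:
{"name": "carry_out", "arguments": {"commands": [[[0.0015,0,0,0],[0,0,0,0]]]}}

```text
t: 19.42
eef_pos: [0.5576, 0.1061, 0.0957]
ee_rot: [0.776, -0.63, -0.003, -0.001]
contact_force: [-4.7, 12.0, 3.1]
opening: 0.002
```

Call:
{"name": "carry_out", "arguments": {"commands": [[[-0.015,0,0,0],[-0.025,0,0,0],[0,0,-0.05,0],[0,0,-0.05,0],[0,0,-0.05,0],[0,0,0,0]]]}}

```text
t: 20.18
eef_pos: [0.5529, 0.1404, 0.2495]
ee_rot: [0.775, -0.632, 0.002, -0.003]
contact_force: [0.2, -0.3, -1.0]
opening: 0.002
```

```bash
python3 rear.py r8; python3 - <<'E'
from h import *
C=cam('wrist');im,d=optics.read_camera('wrist')
th=np.radians(11.7); B=np.array([[np.cos(th),np.sin(th)],[-np.sin(th),np.cos(th)]])
ys,xs=np.where(d>0);P=cloud(C,np.c_[xs,ys],d[ys,xs]);J=(P[:,:2]*1000-[648.5,14.1])@B.T
k=(P[:,2]>.043)&(P[:,2]<.056)&(J[:,0]>-95)&(J[:,0]<-45)&(J[:,1]<125)&(J[:,1]>60)
print('knob top',k.sum(),J[k].min(0),J[k].max(0),np.median(J[k],0))
k=(P[:,2]>.0085)&(P[:,2]<.018)&(J[:,0]>-100)&(J[:,0]<-24)&(abs(J[:,1])<22)
for a in range(-84,-24,3):
    m=k&(J[:,0]>=a)&(J[:,0]<a+3)
    if m.sum()>3: print(a,m.sum(),J[m][:,1].min().round(1),J[m][:,1].max().round(1),P[m][:,2].mean().round(4))
m=(P[:,2]>.011)&(P[:,2]<.018)&(J[:,0]>-75)&(J[:,0]<-65)&(J[:,1]<45)&(J[:,1]>-40); print('bolt tip y',J[m][:,1].min())
E
```

```text
t 20.175 tcp jig [-68.  143.1] z 0.24954409337915734 fwd deg -0.08 F [ 0.2 -0.3 -1. ]
conf 0.93 rear fwd 8.9
  fwd 21 left -115.3 right -168.6
  fwd 33 left -115.5 right -168.2
  fwd 45 left -125.6 right -158.7
  rect jig [array([-40.5,   0.9]), array([54.5, 37.6]), np.float64(89.9)]
conf 0.64 rear fwd -151.9
  rect jig [array([-173.1, -152.9]), array([ 61.9, 104.1]), np.float64(29.3)]
knob top 228 [-78.13151121  80.11123882] [-63.41249656  95.12800036] [-70.28853108  87.97798215]
-78 27 -5.8 21.7 0.0131
-75 81 -6.0 21.7 0.0132
-72 77 -6.5 21.2 0.0133
-69 77 -6.0 21.9 0.0131
-66 72 -5.6 21.6 0.0124
-63 39 -21.4 21.1 0.0107
-60 113 -22.0 21.7 0.0112
-57 115 -21.4 21.6 0.0114
-54 132 -21.7 21.9 0.0112
-51 126 -21.7 21.6 0.0113
-48 126 -21.8 21.8 0.0113
-45 133 -22.0 21.3 0.0113
-42 132 -21.8 21.1 0.0114
-39 134 -21.9 21.9 0.0112
-36 133 -21.9 21.6 0.0111
-33 137 -22.0 22.0 0.0113
-30 137 -21.9 21.5 0.0112
-27 151 -21.4 21.7 0.0112
bolt tip y -6.514652379337131
```

View pics/r8.png

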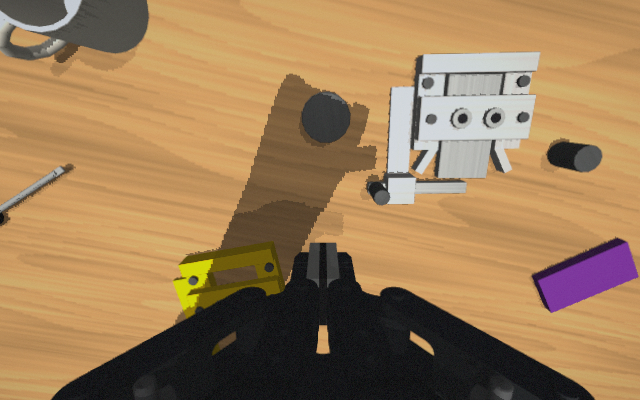

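```bash
python3 -c "
from h import *; print(arm.finish_job())"
```

```text
the job is handed in; nothing more can be done
None
```

The blank is home against the end stop, the keeper bolt is fully shut behind it, and the job is handed in (about 20 s of the 53 s used).

**What I did:** I pushed the blank flush from behind with two fingertips. I took out its 20° skew along an arc, then slid it straight under the bridge until it met the stop. The force then rose to about 10 N with no further travel. Only after that did I push the bolt across by its knob with the fingers shut. It met its hard stop at about 12 N, and I retreated clear.

**Last checks:**
- **Bolt:** the knob is at jig y = 88.0 mm and the tip at about -6 mm, which is fully shut.
- **Blank:** it lies square and within the rails, top about 11–12 mm above the bench, with its rear end at about x = -60 to -61 mm.
- **Other things:** the tin, socket, purple bar and yellow jig look unmoved where they show in the pictures. I did not measure them, or look again at those out of view (bottle, rotor, wrench).

**Disagreements:**
- Two wrist views differed by about 0.8 mm on the jig's sideways position, which is within the play.
- The knob was already about 10 mm in when I first measured it. An earlier picture shows the bolt tip already sticking out before I went near the knob, so I believe it started that way.

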